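# Stage a sample jar and hold the counting chamber open

## Task

Get the counting chamber ready for a colleague to load: slide the jar that stands on the aluminium plate sideways, without lifting it off the plate, out of the single ring until it stands wholly inside the double ring, and let go of it. Then lift the chamber's lid, which falls shut by itself, by the bar at its front and hold it open at 60 degrees from closed. Finish while still holding the lid there, and leave everything else on the desk where it is.

Things in the scene. Friction and masses are not known exactly. Their poses are not given: they have to be found in the camera images.
- plate: Flat polished, slippery aluminium plate, 120 (its x) x 240 (its y) x 12 mm, fixed to the desk. Origin: centre of its underside; its flat top is 12 mm above. It lies left or right of the chamber, turned by up to 0.25 rad.
- mark_single: Single dark ring engraved on the plate, 72 mm inside diameter, lines 3 mm wide, flush (nothing to catch on). Origin: its centre on the plate's top. The jar starts about here. The two rings lie 130 mm apart along the plate's y; either may be the left one.
- mark_double: Double dark ring (two concentric lines, the inner 72 mm inside, the outer 97 mm over all) engraved on the plate, flush: where the jar must go. Origin: its centre on the plate's top.
- jar: Loose sample jar on the plate, white ribbed screw cap, about 75 g, 55 mm tall: body 48 mm in diameter up to 42 mm, then the cap, 52 mm in diameter and 13 mm high. Closing fingers swing down a little and can press it on the plate; it tips if pushed hard at the cap. Origin: centre of its underside; z up.
- chamber: Counting chamber: grey open-topped box 130 (its x) x 160 (its y) x 100 mm, fixed to the desk, closed by an aluminium lid. Origin: centre of its underside; its x points from the front, with the bar, to the back, with the hinge (roughly away from the robot). The lid's hinge axis runs along its y at x = +65 mm, z = 100 mm. Closed, the bar stands 50 mm clear of the front wall.
- chamber_lid (a joint): Lid angle in rad: 0 closed (lid level), growing as the front is lifted; 60 degrees is 1.047, stop at 1.75. Lid about 0.25 kg with a light closing spring: it takes about 2 to 2.5 N at the bar to hold and falls shut from any angle when let go.
- lid_bar (a point): Middle of the lid's front bar: round steel bar 10 mm in diameter, along the chamber's y, 110 mm clear between its two side arms, 180 mm from the hinge axis. It moves with the lid: at angle q it is at chamber x = 65 - 180 cos q, z = 100 + 180 sin q mm. Fingers gripping it from above can stay pointing down while it turns between them.
- lid_hinge (a point): Middle of the lid's hinge axis (chamber x = +65 mm, z = 100 mm); fixed.
- spare_jar: Bystander: loose jar of the same size with dark contents, on the bare desk between robot and work, not on the plate. Origin: centre of its underside.
- eraser: Bystander: loose eraser, 23 x 50 x 12 mm, lying between robot and work. Origin: centre of its underside.
- glue_stick: Bystander: loose upright glue stick, 26 mm in diameter, 87 mm tall, behind the work. Origin: centre of its underside.
- survey_meter: Bystander: loose yellow hand-held meter, 163 x 66 x 67 mm, at the left of the work. Origin: centre of its underside.
Mind the look-alikes: they are no part of the job. Leave any blue look-alike of the jar alone.

How it is judged (in metres and radians):
On the way, in this order (a step that is already met when the one before it is completed fails the run):
1. the jar has been slid into the double ring, and let go, while the lid is still shut (horizontal distance between jar and mark_double below 0.012 m and angle between jar's own z axis and vertical below 0.1 rad and z of jar in the frame of plate between 0.008 and 0.016 m and value of joint chamber_lid below 0.1 rad and contact force between the fingers and jar below 0.05 N), for 0.2 s.
2. the lid is held open by the fingers at 60 degrees (value of joint chamber_lid between 0.9252 and 1.1692 rad and contact force between the fingers and chamber above 0.4 N), for 0.3 s.
At the end, for the whole second after the job is handed in: The fingers still hold the lid, at rest, at 60 degrees from closed (within 7 degrees); the jar stands upright on the plate, released, wholly inside the double ring (its axis within 12 mm of the ring's centre) (all of step 2 and horizontal distance between jar and mark_double below 0.012 m and angle between jar's own z axis and vertical below 0.1 rad and z of jar in the frame of plate between 0.008 and 0.016 m and velocity of joint chamber_lid between -0.05 and 0.05 rad/s and linear speed of jar below 0.02 m/s); the arm keeps its last pose, push and grip.
It fails at once if the jar is lifted off the plate (more than 6 mm) (z of jar in the frame of plate above 0.018 m).
It fails at once if the jar is tipped (angle between jar's own z axis and vertical above 0.3 rad).
It fails at once if the spare jar, eraser, glue stick or survey meter is moved by more than 30 mm (distance of any of spare_jar, eraser, glue_stick, survey_meter from where it was at the start of the episode above 0.03 m).
It also fails if it takes over 53 s, if anything falls off the work surface, if the arm or the gripper's body presses on something with over 40 N, if the wrist force passes 120 N, or if a joint passes its speed limit or range.

## Robot

A 6-joint arm with a two-finger parallel gripper is mounted at the origin on a cart in front of the work surface, level with it; the furniture and walls round the work are solid. World frame = base frame: x ahead of the robot, y to its left, z up, the work surface at z = 0. Lengths are in m, angles in degrees, forces in N, time in s.
With the tool pointing down it reaches from about 0.4 to 0.825 m from the base axis. Payload 7 kg.
Tool frame: the origin (TCP) lies on the centre line of the jaws, within the pads' length; the fingertips stand 19 mm ahead of it and the grasp point (between the pads) is the TCP (r.tip_extent is the distance from the TCP to the fingertips, in m); z points along the fingers, y is the line along which they close (so a half turn about z gives the same grasp; the last joint's range is limited). The gripper opens to 88 mm and grips with 3 to 60 N. Pads are 19 mm wide; open, the fingers measure 130 mm over their backs; the gripper's body (78 mm by 193 mm) begins 47 mm behind the grasp point.
Start: joints at [-58.321, 20.546, 0.682, 0, -70.136, -16.507], TCP at [0.177, -0.651, 0.246] pointing down, gripper open.
Joint ranges: [-176.03, 176.03], [-82.01, 121.73], [-58.28, 71.71], [-173.87, 95.51], [-174.79, -0.11], [-173.66, 173.66]. Speed limits (degrees/s): [136.94, 136.94, 172.46, 180, 180, 180].

## Interface

Orientations are given as [roll, pitch, yaw] about the fixed x, y, z axes, in that order (R = Rz(yaw) Ry(pitch) Rx(roll)).
In Python, from plant import r gives the robot as it stands. The module is installed in compiled form; this text tells all that it offers.
- The arm moves only by the tool jog_arm, never from a script. Its argument "deltas" is a list that holds one entry, the list of rows, each a list of 5 numbers: the opening, from -1 (shut) to 1 (fully open), then the shift along the world's x, y, z in cm, then the turn about the world's z in rad. In form: [[[claw, dx, dy, dz, turn], ...]]. A call has 1 to 8 rows; each row shifts and turns the commanded pose from where the row before left it; what a row does not reach is not made up. A row lasts 1/8 s, in which the tool goes at most 62.5 mm and 10.7 degrees, less where a joint would pass 70% of its speed; a pose out of reach is approached as far as the arm can. A call with a gripper value outside its range is refused whole. The fingers move at their own pace and stop on an object; "force" is the grip in N (left out, the last holds). Time passes only in rows, so rows that do not move let the fingers close. It gives the time, the measured TCP pose, the force, the opening and the grip force at its end, in the units of the state.
- r.get_state(): the state, without advancing time (a new reading comes with each control period).
- r.capture(name): name is "scene" or "top" or "wrist"; returns the picture (400x640x3 uint8, blue, green, red); there is no depth.
- r.camera_info(name): a dict with "fx", "fy", "cx", "cy" (pixels), "view" (4x4, takes a point from world to camera coordinates). Camera axes: x right, y up, looking along -z (the intrinsics and any distortion apply to the point x, -y, -z); pixel columns grow to the right and rows downward; lengths in m; the calibration is good to about 2 mm. A picture is of the moment at which its call begins: read the wrist's pose just before it. camera_info takes no time and is no camera call; for the wrist camera it gives the pose at the moment of the call.
- r.close_job(): hands the job in; it is judged then, once.
The state is a dict: "time_s": time; "joints": joint angles; "qd": joint speeds; "joint_torque": joint torques, N m; "tcp_pos": TCP position; "eef_rot": TCP orientation; "contact_force": force on the tool from outside, world axes, zero at the start; "moment": the same for the moment, N m; "gripper_width": finger opening in m; "gripper_force": force on a finger pad.
Only numpy, scipy, OpenCV 4.12 (cv2) and the standard library are available. Lean on these libraries where they do the work, as an engineer would, in place of code of your own. Each camera call takes 0.05 s, during which the arm holds its last target. There are 200 camera calls.

## Working session

There is one attempt and no reset: what is moved stays moved. The work goes in short steps, Python scripts to look and compute and a tool call to move; the robot and the scene stay as the last step left them, time stands still between calls to the robot, and variables do not carry over. Pictures are saved under pics/ and viewed, at most 10 in all, crops included, and the job is handed in when it is done.

Besides the shell and the picture viewer there is one more tool, called after ">>>" as name(argument=value, ...) on one line, values as JSON. jog_arm: Moves the arm, as the interface text tells. Its arguments: {"type":"object","properties":{"deltas":{"type":"array"},"force":{"type":"number"}},"required":["deltas"]}

```bash
mkdir -p pics
python3 - <<'E'
from plant import r
import cv2,numpy as np
print(r.get_state())
for n in("top","scene"):
    cv2.imwrite(f"pics/{n}0.png",r.capture(n)); print(n,{k:(np.round(v,4).tolist() if k=='view' else v) for k,v in r.camera_info(n).items()})
E
```

```text
{'time_s': 0.0, 'joints': array([-5.83216453e+01,  2.05918045e+01,  6.34011784e-01, -2.14843965e-02,
       -7.01352036e+01, -1.65049374e+01]), 'qd': array([ 0.00461572,  0.06972561,  0.01723325, -0.06498827, -0.02303101,
       -0.0381948 ]), 'joint_torque': array([-3.91808380e-04, -5.82709050e+01,  2.93055421e+01,  6.99737817e+00,
        6.98700955e-03, -1.62398596e-04]), 'tcp_pos': array([ 0.17651886, -0.65103776,  0.244616  ]), 'eef_rot': array([ 1.79905097e+02, -7.05836937e-03, -1.64833894e+02]), 'contact_force': array([ 0.68266613,  0.1100242 , -0.18840627]), 'moment': array([ 0.02015108, -0.00592721,  0.08100603]), 'gripper_force': 0.0, 'gripper_width': 0.08763896134137174}
top {'fx': 448.9019279953784, 'fy': 448.9019279953784, 'cx': 321.10658925999184, 'cy': 205.17713667768518, 'view': [[0.0004, -1.0, -0.0016, 0.0524], [0.9916, 0.0001, 0.129, -0.5166], [-0.129, -0.0017, 0.9916, -1.4148], [0.0, 0.0, 0.0, 1.0]]}
scene {'fx': 438.43791869293085, 'fy': 438.43791869293085, 'cx': 317.280327093236, 'cy': 197.00380985175084, 'view': [[-0.5888, -0.8083, -0.0007, 0.377], [0.5756, -0.4199, 0.7017, -0.3267], [-0.5675, 0.4127, 0.7125, -0.8798], [0.0, 0.0, 0.0, 1.0]]}
```

View pics/top0.png

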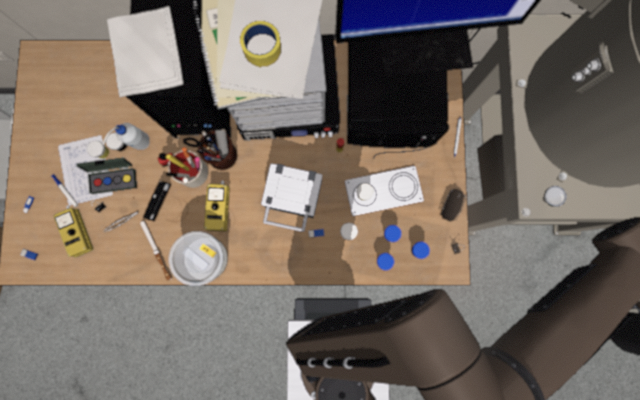

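View pics/scene0.png

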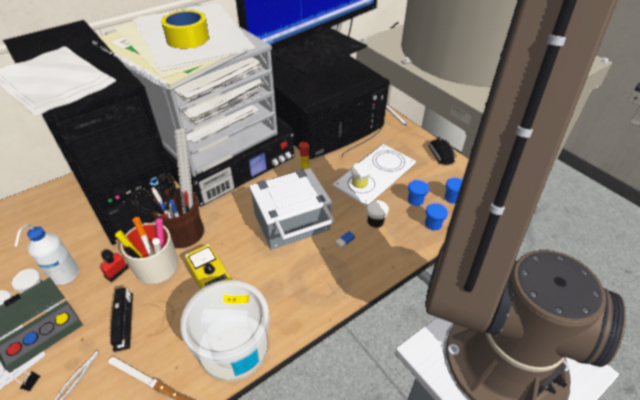

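The top view shows the plate right of the chamber, with the jar in the single ring at about (366,193), the double ring at (403,186) and the chamber near (292,190) with its bar near (285,226). The spare jar is at (349,232), the eraser at (317,233), and the blue look-alikes are to the right and in front.

```bash
cat > h.py <<'E'
from plant import r
import cv2,numpy as np
def ray(n,u,v,z,ci=None):
    c=ci or r.camera_info(n);V=np.array(c['view']);R=V[:3,:3];o=-R.T@V[:3,3]
    d=R.T@np.array([(u-c['cx'])/c['fx'],-(v-c['cy'])/c['fy'],-1.])
    return o+d*(z-o[2])/d[2]
E
python3 - <<'E'
from h import *
t=cv2.imread('pics/top0.png')
cv2.imwrite('pics/crop0.png',cv2.resize(t[155:285,250:450],None,fx=4,fy=4,interpolation=cv2.INTER_CUBIC))
for n,u,v,z in[('jar',366,193,.067),('dbl',403,186,.012),('bar',285,226,.1),('spare',349,232,.055),('eraser',317,233,.012),('blue',392,233,.055)]:print(n,ray('top',u,v,z).round(3))
E
```

```text
jar [ 0.551 -0.089  0.067]
dbl [ 0.583 -0.217  0.012]
bar [0.444 0.163 0.1  ]
spare [ 0.428 -0.036  0.055]
eraser [0.428 0.066 0.012]
blue [ 0.425 -0.171  0.055]
```

View pics/crop0.png

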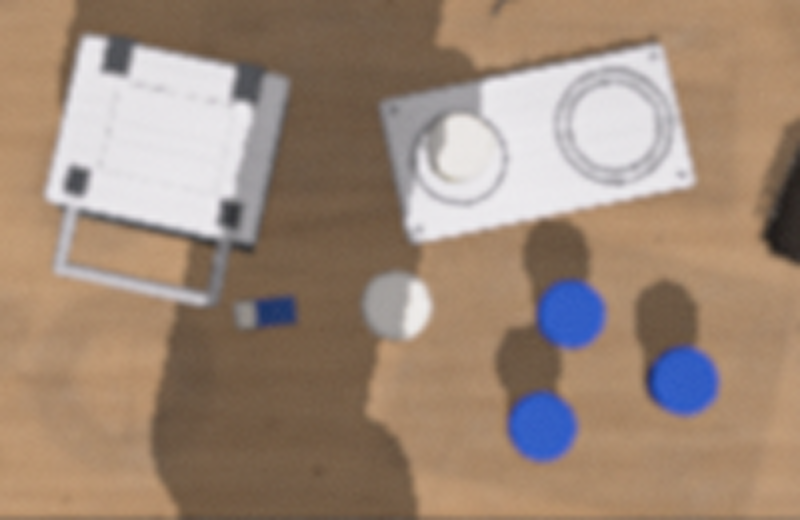

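The crop shows plate corners at (381,100), (658,43), (694,185) and (415,243), ring centres at (459,157) and (615,125), and the jar cap at about (461,146). The bar's ends are at (58,270) and (212,302).

Run:
```python
from h import *
P=lambda x,y,z:ray('top',(x+.5)/4-.5+250,(y+.5)/4-.5+155,z)
g=lambda a:np.degrees(np.arctan2(a[1],a[0])).round(2)
for n,x,y,z in[('c1',381,100,.012),('c2',658,43,.012),('c3',694,185,.012),('c4',415,243,.012),('sgl',459,157,.012),('dbl',615,125,.012),('jar',461,146,.067),('barL',58,270,.1),('barR',212,302,.1),('chRtop',290,78,.1),('chRfront',250,248,.1),('glue',340*4-1000,(143-155)*4,.087),('pcfront',(380-250)*4,(145-155)*4,.1)]:print(n,P(x,y,z).round(4))
print('plate y ang',g(P(381,100,.012)-P(658,43,.012)),g(P(415,243,.012)-P(694,185,.012)),'bar',g(P(58,270,.1)-P(212,302,.1)))
```

```text
c1 [ 0.6044 -0.0258  0.012 ]
c2 [ 0.6523 -0.2554  0.012 ]
c3 [ 0.5336 -0.2818  0.012 ]
c4 [ 0.4858 -0.0528  0.012 ]
sgl [ 0.5568 -0.0896  0.012 ]
dbl [ 0.5835 -0.2183  0.012 ]
jar [ 0.557 -0.086  0.067]
barL [0.4555 0.2269 0.1   ]
barR [0.431  0.1088 0.1   ]
chRtop [0.6051 0.0493 0.1   ]
chRfront [0.4725 0.0799 0.1   ]
glue [ 0.7091 -0.0061  0.087 ]
pcfront [ 0.6991 -0.1308  0.1   ]
plate y ang 101.8 101.8 bar 78.27
```

>>> jog_arm(deltas=[[[1, 3.2, 4.7, 0, -0.03], [1, 3.2, 4.7, 0, -0.03], [1, 3.2, 4.7, 0, 0], [1, 3.2, 4.7, 0, 0], [1, 3.2, 4.7, 0, 0], [1, 3.2, 4.7, 0, 0], [1, 3.2, 4.7, 0, 0], [1, 3.2, 4.7, 0, 0]]], force=4)

```text
time_s: 1.1
tcp_pos: [0.4333, -0.2737, 0.2455]
eef_rot: [180.0, 0.0, -168.3]
contact_force: [0.7, -0.2, -0.5]
gripper_width: 0.0875
gripper_force: 0.0
```

>>> jog_arm(deltas=[[[1, 3.2, 4.7, 0, 0], [1, 3.2, 4.7, 0, 0], [1, 3.2, 4.7, 0, 0], [1, 2.0, 2.0, 0, 0], [1, 0, 0, 0, 0], [1, 0, 0, 0, 0]]])

```text
time_s: 1.85
tcp_pos: [0.5481, -0.115, 0.2452]
eef_rot: [180.0, -0.1, -168.3]
contact_force: [-0.2, -0.4, -0.2]
gripper_width: 0.0877
gripper_force: 0.0
```

Run:
```python
from h import *
import pickle
s=r.get_state();print(s['tcp_pos'],s['eef_rot'],s['joints'],s['contact_force'])
c=r.camera_info('wrist');im=r.capture('wrist');cv2.imwrite('pics/w1.png',im);pickle.dump(c,open('w1.pkl','wb'))
```

```text
[ 0.5481043  -0.11502742  0.24518057] [ 1.79992447e+02 -5.77079044e-02 -1.68284531e+02] [ 8.17257604e+00  9.81045478e+00 -1.40279688e+01 -4.34108606e-03
 -6.62196409e+01 -8.64553588e+01] [-0.22816182 -0.43820889 -0.21180442]
```

View pics/w1.png

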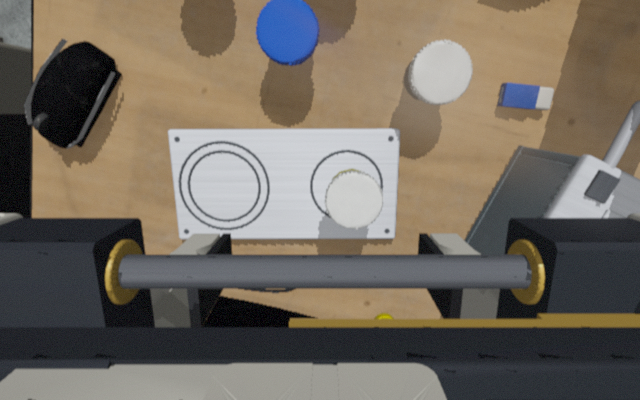

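The wrist view shows the jar cap at (354,199), the double ring centred at (224,186), the single ring at about (347,186), and the spare jar at (440,72).

Run:
```python
from h import *
import pickle
c=pickle.load(open('w1.pkl','rb'));print({k:v for k,v in c.items() if k!='view'})
for n,u,v,z in[('jar',354,199,.067),('dbl',224,186,.012),('sgl',347,186,.012),('c1',171,132,.012),('c2',396,131,.012),('c3',396,237,.012),('c4',180,238,.012),('spare',440,72,.055)]:print(n,ray('w',u,v,z,c).round(4))
```

```text
{'fx': 357.4970791027602, 'fy': 357.4970791027602, 'cx': 324.4990246089533, 'cy': 200.00122727399344}
jar [ 0.5552 -0.0865  0.067 ]
dbl [ 0.5817 -0.2176  0.012 ]
sgl [ 0.5552 -0.0895  0.012 ]
c1 [ 0.5366 -0.2784  0.012 ]
c2 [ 0.4889 -0.0529  0.012 ]
c3 [ 0.6003 -0.0241  0.012 ]
c4 [ 0.6497 -0.2572  0.012 ]
spare [ 0.4315 -0.0368  0.055 ]
```

>>> jog_arm(deltas=[[[1, 0.8, 2.8, 0, 0], [1, 0, 0, -5, 0], [1, 0, 0, -5, 0], [1, 0, 0, -4, 0], [1, 0, 0, -3, 0], [1, 0, 0, -2, 0], [1, 0, 0, -1.5, 0], [1, 0, 0, 0, 0]]], force=3)

```text
time_s: 2.9
tcp_pos: [0.5558, -0.0872, 0.0399]
eef_rot: [180.0, -0.1, -168.3]
contact_force: [-1.2, -0.8, -0.0]
gripper_width: 0.0877
gripper_force: 0.0
```

>>> jog_arm(deltas=[[[0.4, 0, 0, 0, 0], [0.3, 0, 0, 0, 0], [0.25, 0, 0, 0, 0], [0.2, 0, 0, 0, 0], [0.15, 0, 0, 0, 0], [0.1, 0, 0, 0, 0], [0.05, 0, 0, 0, 0], [0.05, 0, 0, 0, 0]]])

```text
time_s: 3.9
tcp_pos: [0.5567, -0.0864, 0.0407]
eef_rot: [-180.0, 0.0, -168.3]
contact_force: [-0.8, 0.7, 3.0]
gripper_width: 0.0514
gripper_force: 3.0
```

>>> jog_arm(deltas=[[[0.05, 0.1, -0.4, 0, 0], [0.05, 0.15, -0.7, 0, 0], [0.05, 0.15, -0.8, 0, 0], [0.05, 0.15, -0.8, 0, 0], [0.05, 0.15, -0.8, 0, 0], [0.05, 0.15, -0.8, 0, 0], [0.05, 0.15, -0.8, 0, 0], [0.05, 0.1, -0.4, 0, 0]]])

```text
time_s: 4.9
tcp_pos: [0.5677, -0.142, 0.0406]
eef_rot: [180.0, 0.0, -168.3]
contact_force: [-1.1, 3.2, 4.5]
gripper_width: 0.0515
gripper_force: 3.0
```

Run:
```python
from h import *
import pickle
s=r.get_state();print(s['tcp_pos'],s['contact_force'],s['gripper_width'],s['gripper_force'])
c=r.camera_info('wrist');im=r.capture('wrist');pickle.dump(c,open('w2.pkl','wb'))
t=r.capture('scene')[130:250,300:460]
cv2.imwrite('pics/w2.png',np.vstack([im[:320],cv2.resize(t,(640,480))[100:380]]))
```

```text
[ 0.56770639 -0.1420489   0.04057138] [-1.09710195  3.15740114  4.49241655] 0.05145973320993756 2.9964059963822365
```

View pics/w2.png

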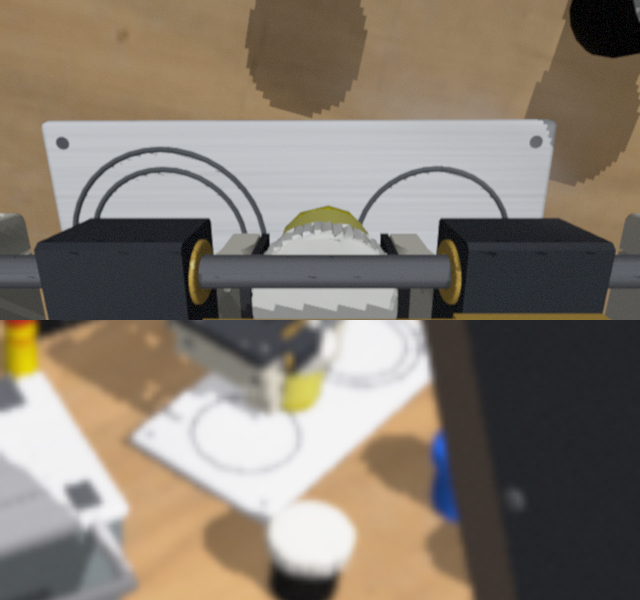

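The jar stays upright between the pads, halfway between the rings, at about (320,270) in the wrist part. I'll carry on sliding.

>>> jog_arm(deltas=[[[0.05, 0.1, -0.6, 0, 0], [0.05, 0.2, -1.1, 0, 0], [0.05, 0.2, -1.1, 0, 0], [0.05, 0.2, -1.1, 0, 0], [0.05, 0.2, -1.1, 0, 0], [0.05, 0.2, -1.1, 0, 0], [0.05, 0.2, -1.0, 0, 0], [0.05, 0.2, -0.5, 0, 0]]])

```text
time_s: 6.0
tcp_pos: [0.5825, -0.2182, 0.0405]
eef_rot: [180.0, -0.0, -168.3]
contact_force: [-0.8, 1.6, 5.6]
gripper_width: 0.0514
gripper_force: 3.0
```

>>> jog_arm(deltas=[[[0.05, 0, 0, 0, 0], [0.05, 0, 0, 0, 0], [0.2, 0, 0, 0, 0], [0.3, 0, 0, 0, 0], [0.5, 0, 0, 0, 0], [0.8, 0, 0, 0, 0], [1, 0, 0, 0, 0], [1, 0, 0, 0, 0]]])

```text
time_s: 7.0
tcp_pos: [0.5826, -0.2174, 0.0406]
eef_rot: [180.0, 0.0, -168.3]
contact_force: [-0.1, -0.1, 0.9]
gripper_width: 0.0864
gripper_force: 0.0
```

>>> jog_arm(deltas=[[[1, 0, 0, 1.5, 0], [1, 0, 0, 3, 0], [1, 0, 0, 4, 0], [1, 0, 0, 5, 0], [1, 0, 0, 5, 0], [1, 0, 0, 3, 0], [1, 0, 0, 0, 0], [1, 0, 0, 0, 0]]])

```text
time_s: 8.0
tcp_pos: [0.5822, -0.2173, 0.2558]
eef_rot: [180.0, 0.0, -168.3]
contact_force: [-0.5, 0.0, -0.5]
gripper_width: 0.0876
gripper_force: 0.0
```

Run:
```python
from h import *
import pickle
s=r.get_state();print(s['tcp_pos'],s['contact_force'],s['joints'])
c=r.camera_info('wrist');im=r.capture('wrist');pickle.dump(c,open('w3.pkl','wb'))
cv2.imwrite('pics/w3.png',im)
```

```text
[ 0.5821867  -0.21731956  0.25581166] [-0.4831558   0.01700316 -0.52131746] [-2.50415578e+00  1.51899830e+01 -5.58815304e+00 -2.12978704e-02
 -6.92104322e+01 -7.57632226e+01]
```

View pics/w3.png

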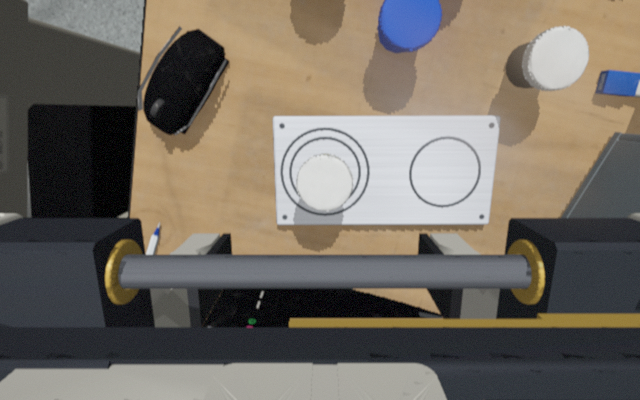

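The jar stands in the double ring. Its cap is at (325,183) and the ring's centre at (325,171), the difference being parallax from the cap's height, which I'll check.

Run:
```python
from h import *
import pickle
c=pickle.load(open('w3.pkl','rb'))
print(ray('w',325,183,.067,c),ray('w',325,171,.012,c))
```

```text
[ 0.58246145 -0.21723219  0.067     ] [ 0.58035199 -0.21754531  0.012     ]
```

>>> jog_arm(deltas=[[[0, -1.6, 5.6, 0, 0.145], [0, -1.6, 5.6, 0, 0.145], [0, -1.6, 5.6, 0, 0.145], [0, -1.6, 5.6, 0, 0.145], [0, -1.6, 5.6, 0, 0.145], [0, -1.6, 5.6, 0, 0.145], [0, -1.6, 5.6, 0, 0.145], [0, -1.5, 5.5, 0, 0.145]]])

```text
time_s: 9.05
tcp_pos: [0.4544, 0.2309, 0.2548]
eef_rot: [180.0, -0.1, -101.5]
contact_force: [1.9, 0.7, 1.3]
gripper_width: 0.044
gripper_force: 0.0
```

>>> jog_arm(deltas=[[[-0.3, 0, 0, 0, 0], [-0.3, 0, 0, 0, 0], [-0.3, 0, 0, 0, 0]]])

```text
time_s: 9.43
tcp_pos: [0.4557, 0.2285, 0.2552]
eef_rot: [180.0, -0.0, -101.9]
contact_force: [-0.1, -0.3, 0.5]
gripper_width: 0.031
gripper_force: 0.0
```

Run:
```python
from h import *
import pickle
s=r.get_state();print(s['tcp_pos'],s['eef_rot'],s['contact_force'],s['joints'],s['gripper_width'])
c=r.camera_info('wrist');im=r.capture('wrist');pickle.dump(c,open('w4.pkl','wb'))
cv2.imwrite('pics/w4.png',im)
```

```text
[0.4557479  0.22850602 0.25517455] [ 1.79973351e+02 -4.54764008e-02 -1.01905301e+02] [-0.11031611 -0.30850409  0.45598172] [ 4.87268671e+01  4.51136449e+00 -1.89155506e+01 -1.00460069e-03
 -6.66257862e+01 -6.06317793e+01] 0.03101496310227866
```

View pics/w4.png

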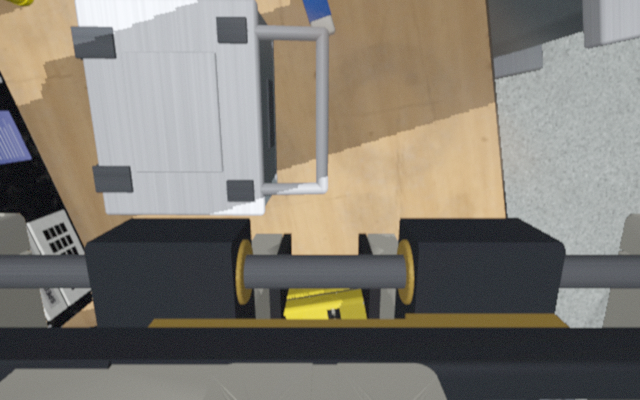

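The bar runs vertically in the wrist view, from about (322,33) to (323,188), with its middle at (322,110). The tool is aligned with it.

Run:
```python
from h import *
import pickle
c=pickle.load(open('w4.pkl','rb'))
for z in(.1,.105):
  a=ray('w',322,33,z,c);b=ray('w',323,188,z,c);print(a,b,(a+b)/2,np.linalg.norm(a-b),np.degrees(np.arctan2(*(b-a)[1::-1])))
m=(ray('w',322,33,.1,c)+ray('w',323,188,.1,c))/2;print('move',m-r.get_state()['tcp_pos'])
```

```text
[0.43175435 0.10797371 0.1       ] [0.45601956 0.22590343 0.1       ] [0.44388695 0.16693857 0.1       ] 0.12040024736098284 78.37309326010445
[0.43192424 0.1089267  0.105     ] [0.45577724 0.22485302 0.105     ] [0.44385074 0.16688986 0.105     ] 0.11835487420472642 78.37309326010443
move [-0.01195354 -0.06148626 -0.15534053]
```

>>> jog_arm(deltas=[[[-0.3, -0.6, -3.1, 0, 0], [-0.3, -0.6, -3.1, 0, 0], [-0.3, 0, 0, -4, 0], [-0.3, 0, 0, -4, 0], [-0.3, 0, 0, -3, 0], [-0.3, 0, 0, -2.5, 0], [-0.3, 0, 0, -2, 0], [-0.3, 0, 0, 0, 0]]], force=15)

```text
time_s: 10.48
tcp_pos: [0.4428, 0.1654, 0.0996]
eef_rot: [179.9, -0.1, -101.9]
contact_force: [0.0, 0.1, 0.4]
gripper_width: 0.0309
gripper_force: 0.0
```

>>> jog_arm(deltas=[[[-0.5, 0, 0, 0, 0], [-0.7, 0, 0, 0, 0], [-0.9, 0, 0, 0, 0], [-1, 0, 0, 0, 0], [-1, 0, 0, 0, 0], [-1, 0, 0, 0, 0]]])

```text
time_s: 11.22
tcp_pos: [0.445, 0.1677, 0.1015]
eef_rot: [-179.9, 0.1, -101.8]
contact_force: [5.6, -4.8, -0.2]
gripper_width: 0.0094
gripper_force: 15.0
```

>>> jog_arm(deltas=[[[-1, 0.04, -0.01, 1.18, 0], [-1, 0.11, -0.02, 1.17, 0], [-1, 0.19, -0.04, 1.16, 0], [-1, 0.26, -0.05, 1.15, 0], [-1, 0.33, -0.07, 1.13, 0], [-1, 0.41, -0.08, 1.1, 0], [-1, 0.48, -0.1, 1.07, 0], [-1, 0.54, -0.11, 1.04, 0]]])

```text
time_s: 12.22
tcp_pos: [0.4692, 0.1624, 0.1912]
eef_rot: [-179.8, 0.0, -101.8]
contact_force: [16.4, -5.5, -13.7]
gripper_width: 0.0094
gripper_force: 15.0
```

>>> jog_arm(deltas=[[[-1, 0.75, -0.15, 0.95, 0], [-1, 0.8, -0.16, 0.92, 0], [-1, 0.76, -0.15, 0.9, 0], [-1, 0.79, -0.16, 0.86, 0], [-1, 0.84, -0.17, 0.8, 0], [-1, 0.89, -0.18, 0.75, 0], [-1, 0.94, -0.2, 0.69, 0], [-1, 0.98, -0.2, 0.62, 0]]])

```text
time_s: 13.22
tcp_pos: [0.5336, 0.1484, 0.2565]
eef_rot: [179.9, -0.1, -101.8]
contact_force: [-6.0, -1.8, 5.5]
gripper_width: 0.009
gripper_force: 15.0
```

>>> jog_arm(deltas=[[[-1, 0, 0, 0, 0], [-1, 0, 0, 0, 0], [-1, 0, 0, 0, 0], [-1, 0, 0, 0, 0]]])

```text
time_s: 13.72
tcp_pos: [0.5336, 0.1485, 0.2564]
eef_rot: [179.9, -0.1, -101.8]
contact_force: [-6.3, -2.2, 6.5]
gripper_width: 0.0091
gripper_force: 15.0
```

Run:
```python
from h import *
s=r.get_state();print(s['tcp_pos'],s['eef_rot'],s['contact_force'],s['qd'],s['gripper_width'],s['gripper_force'])
d=s['tcp_pos']-[.4439,.1669,.1];a=d[:2]@[.979,-.203];print(a,d[2],np.degrees(np.arctan2(d[2],.18-a)),np.hypot(d[2],.18-a))
t=r.capture('top')[155:285,250:450];sc=r.capture('scene')[130:260,230:430]
cv2.imwrite('pics/f.png',np.vstack([cv2.resize(x,(461,300),interpolation=cv2.INTER_CUBIC) for x in(t,sc)]))
```

```text
[0.5336021  0.14846514 0.25637599] [ 1.79921508e+02 -5.93241490e-02 -1.01790693e+02] [-6.34465613 -2.20786092  6.48403883] [ 0.03243198 -0.06861005  0.15427623  0.0626755  -0.09403182 -0.04302297] 0.009077227183645693 15.004912912845612
0.09156063120282476 0.15637598808754674 60.50941226385554 0.17965236320070865
```

View pics/f.png

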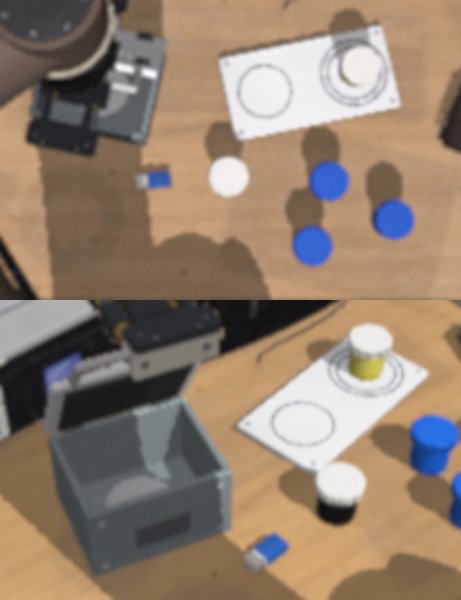

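The final picture shows the lid held open by the fingers, with a measured angle of about 60.5° and the bar 179.7 mm from the hinge. The jar stands upright in the double ring at about (358,66) in the top part, and the spare jar and eraser look unmoved. I'm handing in.

```bash
python3 -c "
from plant import r
print(r.close_job())"
```

```text
the job is handed in; nothing more can be done
None
```

The jar is released in the double ring, about 2 mm off centre, and the lid was held open at about 60° when I handed the job in; the hand-in returned no verdict.

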